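Take the lift-off lid from the chess box and stand it in the organiser

ROBOT

A 7-joint arm with a two-finger parallel gripper is mounted at the origin on the work surface. World frame = base frame: x ahead of the robot, y to its left, z up, the work surface at z = 0. Lengths are in m, angles in rad, forces in N, time in s.
With the tool pointing down it reaches from about 0.425 to 1.025 m from the base axis. Payload 3.6 kg.
Tool frame: the origin (TCP) lies between the finger pads; the fingertips stand 22 mm ahead of it and the grasp point (between the pads) lies 3 mm ahead of it; z points along the fingers, y is the line along which they close (so a half turn about z gives the same grasp; the last joint's range is limited). The gripper opens to 85 mm and grips with 20 to 120 N. Pads are 22 mm wide; open, the fingers measure 114 mm over their backs; the gripper's body (76 mm by 85 mm) begins 54 mm behind the grasp point. The pads swing forward as they close: fully open they stand 13 mm farther back than shut.
Start: joints at [1.2, 0.591, 0.048, 1.609, -0.033, 0.943, -0.034], TCP at [0.199, -0.697, 0.253] pointing down, gripper open.
Joint ranges: [-2.69, 2.69], [-0.47, 2.24], [-1.27, 1.36], [0.19, 2.51], [-1.53, 4.68], [0.08, 2.07], [-3.09, 3.09]. Speed limits (rad/s): [2.57, 2.57, 3.14, 3.14, 3.14, 3.14, 3.14].

INTERFACE

Orientations are given as a rotation vector (axis times angle).
In Python, from station import ctrl gives the robot as it stands.
- The arm moves only by the tool apply_moves, never from a script. Its argument "series" is a list of rows, each a list of 7 numbers: the shift along the tool's x, y, z in m, then the turn, a rotation vector about the tool's x, y, z in degrees, then the opening, from 0 (shut) to 1 (fully open). A call has exactly 10 rows; each row is the pose to reach, as a shift and turn from the pose commanded when the call began, along the tool's axes at that moment; what a row does not reach only later rows make up. A row lasts 1/8 s, in which the tool goes at most 62.5 mm and 10.7 degrees, less where a joint would pass 70% of its speed; a pose out of reach is approached as far as the arm can. A call with a gripper value outside its range is refused whole. The fingers move at their own pace and stop on an object; the grip force is fixed at half the most. Time passes only in rows, so rows that repeat a pose let the fingers close, or fill a call up. It gives the time, the measured TCP pose, the force, the opening and the grip force at its end, in the units of the state.
- ctrl.read_state(): the state, without advancing time (a new reading comes with each control period).
- ctrl.grab_frame(name): name is "scene" or "top"; returns a dict with "color" (384x512x3 uint8, red, green, blue), "K" (3x3 intrinsics, pixels), "R" (3x3) and "t" (3): a world point X has camera coordinates R X + t. Camera axes: x right, y down, z forward; pixel columns grow to the right and rows downward; lengths in m; the calibration is good to about 2 mm. A picture is of the moment at which its call begins. There is no depth.
- ctrl.finish_job(): hands the job in; it is judged then, once.
The state is a dict: "t": time; "joint_positions": joint angles; "joint_velocities": joint speeds; "effort": joint torques, N m; "tool_pos": TCP position; "ee_rot": TCP orientation; "wrist_force": force on the tool from outside, world axes, zero at the start; "moment": the same for the moment, N m; "opening": opening from 0.0 (shut) to 1.0 (fully open); "grip_force": force on a finger pad.
Only numpy, scipy, OpenCV 4.12 (cv2) and the standard library are available. Lean on these libraries where they do the work, as an engineer would, in place of code of your own. Each camera call takes 0.05 s, during which the arm holds its last target. There are 200 camera calls.

TASK

Take the hinged lid off the dark wooden chess box: raise it until it leans back by itself on the two steel stays and let go, then take the lid board itself by its free edge (not by the bar handle) and lift it upright off the hinge pins. Stand it hook side down in the empty middle slot of the aluminium desk organiser, lowering it right to the slot's floor before you let go. Leave the vase and the loose chess pieces standing where they are.

Things in the scene. Friction and masses are not known exactly. Their poses are not given: they have to be found in the camera images.
- box: Open dark wooden chess box, fixed to the table, 120 x 200 x 70 mm (x, y, z), walls 6 mm. Origin: centre of its underside; x points from its front to its hinged back, y along the hinge, z up; yaw only. At the back, at y = +-85 mm, two steel stays (10 mm wide in y) stand up to 120 mm above the table, their front faces 11 mm behind the hinge axis.
- box_pins (a point): Middle of the box's hinge axis, 76 mm behind the box's origin and 75 mm above the table; axes as the box's. Two horizontal pins, 6 mm in diameter, lie on it at y = 49 to 75 mm on either side, pointing outwards from ears at y = +-47 mm.
- lid: Loose dark wooden lid, 0.2 to 0.33 kg. Origin: middle of its hinge axis; shut, its axes are the box's. Board 10 mm thick (z +-5 mm), 200 mm wide (y), from x = -8 to x = -150 mm (free edge, 14 mm beyond the box's front). Turns freely; falls shut if let go before upright. Turned 97 degrees from shut, its outer face leans on the stays and it stays. Two 8 mm cleats under it at x = -122, y = +-72 mm.
- lid_hooks (a point): The lid's origin, between its two steel hooks (y = +-60 mm, 14 mm wide, 18 mm thick in z, reaching to x = +12 mm). Each has a 9 mm wide slot round the pin, closed at x = -4.5 mm and open only to the lid's +x: with the lid upright it opens downwards, and 20 mm of lift frees the lid. Pulled along its board when half raised, the lid can slip off early.
- lid_bar (a point): Middle of the lid's bar handle: a round steel bar, 10 mm in diameter and 100 mm long along the lid's y, its centre at x = -118 mm, z = +43 mm in the lid's frame (38 mm above the board's outer face), on two round 8 mm legs at y = +-45 mm. The bar can turn between the fingers while the lid is swung by it.
- lid_edge (a point): Middle of the lid board's free edge (x = -150 mm, z = 0 in the lid's frame), board 10 mm thick here.
- organiser: Aluminium desk organiser, fixed to the table, 112 x 160 x 75 mm (x, y, z). Four upright walls 4 mm thick with tops at 75 mm make three slots, each 32 mm wide (x), running along y and open at both ends and the top. A notebook stands in each outer slot (up to 101 mm high); the middle slot is empty. Origin: centre of the underside; yaw only. It is to the left or right of the box.
- slot (a point): Centre of the floor of the organiser's empty middle slot, 5 mm above the table; axes as the organiser's (y along the slot). With the lid standing in it on its hooks, the lid's origin is 12 mm above this point.
- vase: Loose empty blue ceramic vase, 165 mm high, up to 84 mm in diameter. Origin: centre of its underside. Leave alone.
- king: Loose red plastic chess king, 101 mm high, foot 36 mm in diameter, behind the box. Origin: centre of its underside. Leave alone.
- pawn: Loose white plastic chess pawn, 54 mm high, foot 30 mm in diameter, behind the box. Origin: centre of its underside. Leave alone.

How it is judged:
By the outcome, as a careful person would: the job done as asked, in the order asked, and still so for the second after the job is handed in, with the robot touching nothing.
It also fails if it takes over 56 s, if anything falls off the work surface, if the arm or the gripper's body presses on something with over 40 N, if the wrist force passes 120 N, or if a joint passes its speed limit or range.

## Working session

There is one attempt and no reset: what is moved stays moved. The work goes in short steps, Python scripts to look and compute and a tool call to move; the robot and the scene stay as the last step left them, time stands still between calls to the robot, and variables do not carry over. Pictures are saved under pics/ and viewed, at most 14 in all, crops included, and the job is handed in when it is done.

Besides the shell and the picture viewer there is one more tool, called after ">>>" by a JSON object that holds its "name" and its "arguments", one argument or row to a line. apply_moves: Moves the arm, as the interface text tells. Its arguments: {"type":"object","properties":{"series":{"type":"array"}},"required":["series"]}

```bash
ls; mkdir -p pics
python3 - <<'E'
from station import ctrl
import cv2,numpy as np
s=ctrl.read_state();print(s['t'],s['tool_pos'],s['ee_rot'],s['opening'])
for n in('scene','top'):
    f=ctrl.grab_frame(n);cv2.imwrite(f'pics/{n}0.png',cv2.resize(f['color'][...,::-1],(800,600),interpolation=cv2.INTER_CUBIC))
    print(n,f['K'].tolist(),f['R'].tolist(),f['t'].tolist())
    np.savez(f'{n}.npz',**f)
E
```

```text
pics
0.0 [ 0.19862573 -0.69642158  0.25211518] [-3.10907634e+00 -4.34791674e-01  6.88348925e-04] 0.9991433023995063
scene [[363.5263464800259, 0.0, 256.1188018200515], [0.0, 363.5263464800259, 185.69246131708255], [0.0, 0.0, 1.0]] [[0.009914874567726141, 0.999879711052065, 0.011927224687490573], [0.6635207661815888, 0.0023449600439136445, -0.7481541913323684], [-0.7480921655171262, 0.01533181622744268, -0.6634177019819899]] [0.014043095691029177, -0.3209995372573156, 1.4817133779989342]
top [[491.0661502273747, 0.0, 253.02511072702615], [0.0, 491.0661502273747, 191.4276243913314], [0.0, 0.0, 1.0]] [[0.022421653346016278, -0.9997191954459088, 0.007668097431294652], [-0.9964472561127065, -0.02296976227135354, -0.08102626615274876], [0.08117964798328246, -0.005824111793419469, -0.996682469232367]] [-0.03876397191413446, 0.6301163127190903, 1.2157701304865316]
```

View pics/scene0.png

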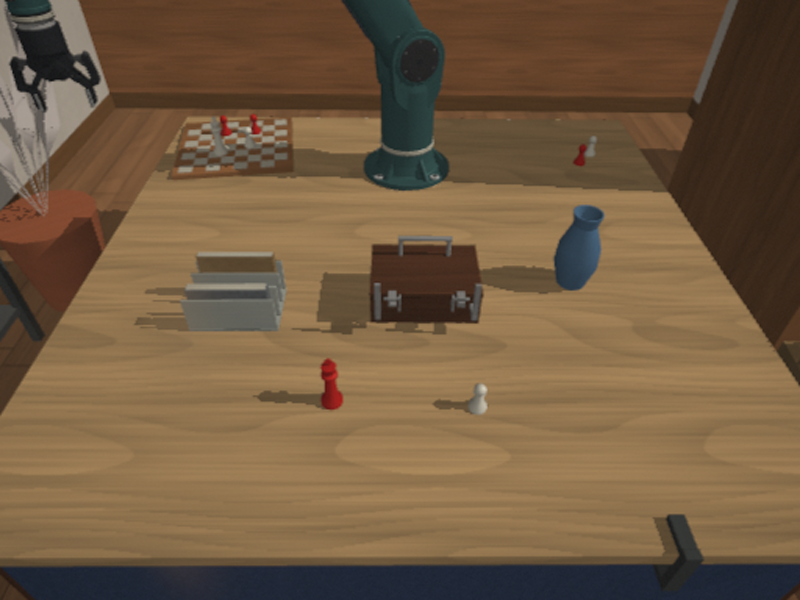

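View pics/top0.png

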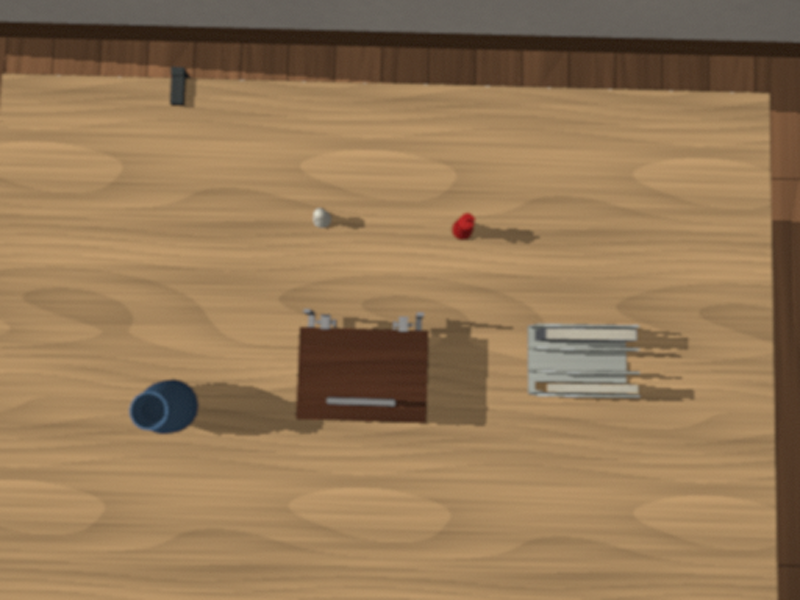

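Run:
```python
import cv2,numpy as np
t=np.load('top.npz')['color'];s=np.load('scene.npz')['color']
a=cv2.resize(t[192:276,185:415],None,fx=800/230,fy=800/230,interpolation=cv2.INTER_CUBIC)
b=cv2.resize(s[145:215,112:322],None,fx=800/210,fy=800/210,interpolation=cv2.INTER_CUBIC)
for im,x0,y0,k in((a,185,192,800/230),(b,112,145,800/210)):
    for u in range(-(-x0//10)*10,x0+int(800/k)+1,10):
        x=int((u+.5-x0)*k);cv2.line(im,(x,0),(x,6 if u%50 else 14),(255,255,0),1)
        cv2.putText(im,str(u),(x-10,24),0,.33,(255,255,0),1)
    for v in range(-(-y0//10)*10,y0+int(im.shape[0]/k)+1,10):
        y=int((v+.5-y0)*k);cv2.line(im,(0,y),(6,y),(255,255,0),1);cv2.putText(im,str(v),(8,y+4),0,.33,(255,255,0),1)
c=np.vstack([a,b]);print(c.shape,a.shape);cv2.imwrite('pics/c1.png',c[...,::-1])
```

```text
(559, 800, 3) (292, 800, 3)
```

View pics/c1.png

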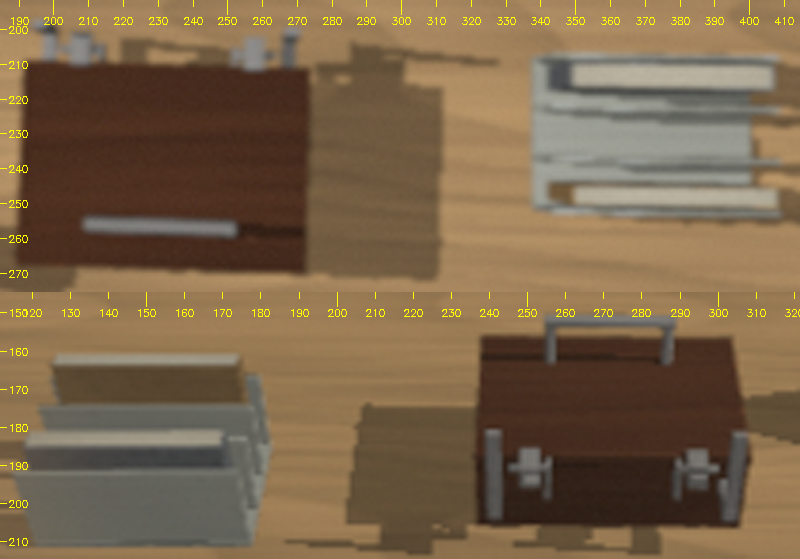

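```bash
cat > fit.py <<'E'
import cv2,numpy as np
from scipy.optimize import least_squares
C={n:dict(np.load(n+'.npz')) for n in('top','scene')}
def proj(n,X):
    c=C[n];p=(c['R']@np.asarray(X,float).T).T+c['t'];p=p@c['K'].T;return p[:,:2]/p[:,2:]
def crop(n,p):
    p=np.atleast_2d(np.array(p,float))
    return p/(800/230)+[184.5,191.5] if n=='top' else (p-[0,292])/(800/210)+[111.5,144.5]
def place(q,L):
    c,s=np.cos(q[2]),np.sin(q[2]);L=np.atleast_2d(np.array(L,float))/1000
    return L@np.array([[c,-s,0],[s,c,0],[0,0,1]]).T+[q[0],q[1],0]
def fit(obs,q0):
    f=lambda q:np.concatenate([(proj(n,place(q,L))-crop(n,p)).ravel() for n,p,L in obs])
    r=least_squares(f,q0,loss='soft_l1');return r.x,f(r.x).reshape(-1,2)
E
python3 - <<'E'
from fit import *
box=[('top',(22,68),(68,100,80)),('top',(309,70),(68,-100,80)),('top',(306,273),(-74,-100,80)),('top',(14,263),(-74,100,80)),
('top',(83,223),(-42,50,118)),('top',(237,229),(-42,-50,118)),
('scene',(482,337),(-74,-100,80)),('scene',(733,338),(-74,100,80)),('scene',(748,457),(68,100,80)),('scene',(476,457),(68,-100,80)),('scene',(477,524),(60,-100,0)),('scene',(738,526),(60,100,0))]
q,r=fit(box,[.6,0,0]);print('box',q.round(4),r.round(1).tolist())
org=[('top',(781,217),(-56,-80,75)),('top',(781,162),(-18,-80,75)),('top',(780,110),(18,-80,75)),('top',(533,58),(56,80,0)),('top',(533,215),(-56,80,0)),
('scene',(14,473),(56,-80,75)),('scene',(238,472),(56,80,75)),('scene',(250,545),(56,80,0)),('scene',(22,545),(56,-80,0))]
p,r=fit(org,[.6,-.3,0]);print('org',p.round(4),r.round(1).tolist())
im=cv2.imread('pics/c1.png')
def draw(n,q,L,col):
    P=proj(n,place(q,L));P=((P-[184.5,191.5])*800/230 if n=='top' else (P-[111.5,144.5])*800/210+[0,292])
    cv2.polylines(im,[np.int32(P*8)],False,col,1,cv2.LINE_AA,3)
for n in C:
    draw(n,q,[(68,100,80),(68,-100,80),(-74,-100,80),(-74,100,80),(68,100,80)],(0,255,0))
    draw(n,q,[(-42,50,118),(-42,-50,118)],(0,255,0))
    for y in(85,-85): draw(n,q,[(87,y,0),(87,y,120)],(0,255,0))
    for x in(-56,-52,-20,-16,16,20,52,56): draw(n,p,[(x,80,75),(x,-80,75)],(0,0,255))
    draw(n,p,[(56,80,75),(56,80,0),(56,-80,0)],(0,0,255))
cv2.imwrite('pics/c2.png',im)
np.savez('q.npz',box=q,org=p)
def rough(n,uv,z):
    c=C[n];d=c['R'].T@np.linalg.inv(c['K'])@[uv[0],uv[1],1];o=-c['R'].T@c['t'];return (o+d*(z-o[2])/d[2]).round(3)
k=.64
for nm,uv in(('vase',(574*k,287*k)),('king',(331*k,405*k)),('pawn',(478*k,410*k))):print(nm,rough('scene',uv,0))
E
```

```text
box [ 0.5129  0.0248 -0.0066] [[0.2, -2.5], [0.6, -0.6], [-0.0, 0.5], [0.1, 1.0], [0.4, 0.3], [-0.6, -0.1], [-0.2, -0.5], [-0.1, -0.2], [1.3, -0.2], [-0.4, -0.7], [0.1, 0.5], [0.6, 0.4]]
org [ 0.5389 -0.3238  0.013 ] [[0.5, 0.3], [0.3, 0.3], [0.3, 0.3], [-0.3, 0.3], [-0.1, -1.1], [-0.8, 0.1], [0.1, -0.0], [0.5, 0.3], [3.6, 0.7]]
vase [0.473 0.328 0.   ]
king [ 0.762 -0.132  0.   ]
pawn [0.772 0.102 0.   ]
```

View pics/c2.png

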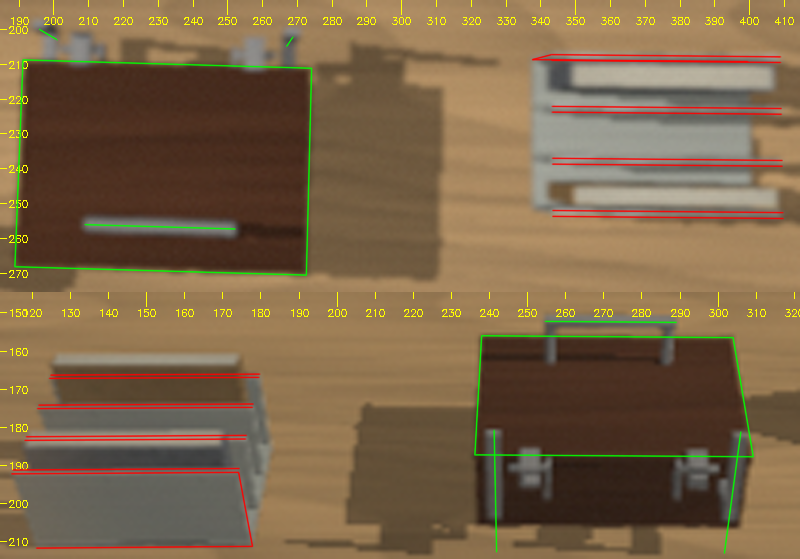

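```bash
cat > plan.py <<'E'
import numpy as np,json,os
from scipy.spatial.transform import Rotation as Ro, Slerp
R0=np.array([[0,1,0],[1,0,0],[0,0,-1.]])
q=np.load('q.npz');box,org=q['box'],q['org']
def pose(p,tilt=0,yaw=None):
    yaw=box[2] if yaw is None else yaw
    return np.array(p,float),Ro.from_euler('z',yaw)*Ro.from_euler('y',tilt,degrees=True)*Ro.from_matrix(R0)
def cur():
    if os.path.exists('cmd.json'):
        d=json.load(open('cmd.json'));return np.array(d[0]),Ro.from_rotvec(d[1])
    from station import ctrl
    s=ctrl.read_state();return np.array(s['tool_pos']),Ro.from_rotvec(s['ee_rot'])
def line(a,b,n): # n poses ending in b
    sl=Slerp([0,1],Ro.concatenate([a[1],b[1]]))
    return [(a[0]+(b[0]-a[0])*k,sl(k)) for k in np.arange(1,n+1)/n]
def lidpt(th,lx,lz): # lid frame point, lid turned th deg from shut
    c,s=np.cos(np.radians(th)),np.sin(np.radians(th))
    x=76+c*lx+s*lz; z=75-s*lx+c*lz
    return np.array([box[0]+np.cos(box[2])*x/1e3,box[1]+np.sin(box[2])*x/1e3,z/1e3])
def tcp(grasp,tilt=0,yaw=None): # TCP pose placing the grasp point
    p,R=pose(grasp,tilt,yaw); return p-R.apply([0,0,.003]),R
def emit(poses,opening):
    for i in range(0,len(poses),10):
        c=cur();rows=[]
        P=poses[i:i+10];P+=[P[-1]]*(10-len(P))
        for p,R in P:
            d=c[1].inv().apply(p-c[0]);w=(c[1].inv()*R).as_rotvec(degrees=True)
            rows.append([round(float(v),4) for v in d]+[round(float(v),1) for v in w]+[opening])
        print('['+',\n'.join(map(str,rows))+']\n')
        r=rows[-1];e=(c[0]+c[1].apply(r[:3]),c[1]*Ro.from_rotvec(r[3:6],degrees=True))
        json.dump([e[0].tolist(),e[1].as_rotvec().tolist()],open('cmd.json','w'))
E
python3 - <<'E'
from plan import *
c=cur();w=pose([.46,-.38,.27],0,-.6)
b=lidpt(0,-118,43);print(b,lidpt(97,-118,43),lidpt(97,-150,0))
t=tcp(b+[0,0,.08])
emit(line(c,w,9),.6);emit(line(w,t,9),.6)
t2=tcp(b);emit(line(t,t2,8),.6)
E
```

```text
[0.47089872 0.02506899 0.118     ] [0.64595498 0.02391325 0.18688006] [0.60717615 0.02416927 0.22388192]
[[0.0376, -0.0259, -0.0019, -0.0, -0.0, -4.4, 0.6],
[0.0751, -0.0517, -0.0038, -0.0, -0.0, -8.8, 0.6],
[0.1127, -0.0776, -0.0058, -0.0, -0.0, -13.2, 0.6],
[0.1503, -0.1034, -0.0077, -0.1, -0.0, -17.6, 0.6],
[0.1879, -0.1293, -0.0096, -0.1, -0.0, -22.1, 0.6],
[0.2254, -0.1552, -0.0115, -0.1, -0.0, -26.5, 0.6],
[0.263, -0.181, -0.0135, -0.1, -0.0, -30.9, 0.6],
[0.3006, -0.2069, -0.0154, -0.1, -0.0, -35.3, 0.6],
[0.3382, -0.2327, -0.0173, -0.1, -0.0, -39.7, 0.6],
[0.3382, -0.2327, -0.0173, -0.1, -0.0, -39.7, 0.6]]

[[0.0378, -0.0245, 0.0077, -0.0, -0.0, -3.8, 0.6],
[0.0756, -0.0489, 0.0154, -0.0, -0.0, -7.6, 0.6],
[0.1135, -0.0733, 0.0231, 0.0, -0.0, -11.3, 0.6],
[0.1513, -0.0977, 0.0307, 0.0, -0.0, -15.1, 0.6],
[0.1891, -0.1221, 0.0384, 0.0, -0.0, -18.9, 0.6],
[0.2269, -0.1465, 0.0461, 0.0, -0.0, -22.7, 0.6],
[0.2648, -0.1709, 0.0538, 0.0, -0.0, -26.4, 0.6],
[0.3026, -0.1954, 0.0615, 0.0, -0.0, -30.2, 0.6],
[0.3404, -0.2198, 0.0692, 0.0, -0.0, -34.0, 0.6],
[0.3404, -0.2198, 0.0692, 0.0, -0.0, -34.0, 0.6]]

[[-0.0, 0.0, 0.01, 0.0, -0.0, -0.0, 0.6],
[-0.0, 0.0, 0.02, 0.0, -0.0, -0.0, 0.6],
[-0.0, 0.0, 0.03, 0.0, -0.0, -0.0, 0.6],
[-0.0, 0.0, 0.04, 0.0, -0.0, -0.0, 0.6],
[-0.0, 0.0, 0.05, 0.0, -0.0, -0.0, 0.6],
[-0.0, 0.0, 0.06, 0.0, -0.0, -0.0, 0.6],
[-0.0, -0.0, 0.07, 0.0, -0.0, -0.0, 0.6],
[-0.0001, -0.0, 0.08, 0.0, -0.0, -0.0, 0.6],
[-0.0001, -0.0, 0.08, 0.0, -0.0, -0.0, 0.6],
[-0.0001, -0.0, 0.08, 0.0, -0.0, -0.0, 0.6]]
```

>>> {"name": "apply_moves", "arguments": {
  "series": [
    [0.038,-0.026,-0.002,0,0,-4.4,0.6],
    [0.075,-0.052,-0.004,0,0,-8.8,0.6],
    [0.113,-0.078,-0.006,0,0,-13.2,0.6],
    [0.15,-0.103,-0.008,0,0,-17.6,0.6],
    [0.188,-0.129,-0.01,0,0,-22,0.6],
    [0.225,-0.155,-0.012,0,0,-26.5,0.6],
    [0.263,-0.181,-0.014,0,0,-31,0.6],
    [0.3,-0.207,-0.015,0,0,-35.3,0.6],
    [0.338,-0.233,-0.017,0,0,-39.7,0.6],
    [0.338,-0.233,-0.017,0,0,-39.7,0.6]
  ]
}}

```text
t: 1.35
tool_pos: [0.4634, -0.3757, 0.2703]
ee_rot: [-2.771, -1.477, -0.004]
wrist_force: [-0.8, 0.1, -0.7]
opening: 0.6
grip_force: 0.0
```

>>> {"name": "apply_moves", "arguments": {
  "series": [
    [0.038,-0.024,0.008,0,0,-3.8,0.6],
    [0.076,-0.049,0.015,0,0,-7.6,0.6],
    [0.113,-0.073,0.023,0,0,-11.3,0.6],
    [0.151,-0.098,0.031,0,0,-15,0.6],
    [0.189,-0.122,0.038,0,0,-19,0.6],
    [0.227,-0.146,0.046,0,0,-22.7,0.6],
    [0.265,-0.171,0.054,0,0,-26.4,0.6],
    [0.303,-0.195,0.062,0,0,-30.2,0.6],
    [0.34,-0.22,0.069,0,0,-34,0.6],
    [0.34,-0.22,0.069,0,0,-34,0.6]
  ]
}}

```text
t: 2.6
tool_pos: [0.4702, 0.0272, 0.2009]
ee_rot: [-2.222, -2.219, -0.001]
wrist_force: [0.2, -1.0, 0.4]
opening: 0.597
grip_force: 0.0
```

```bash
sed -i 's/round(float(v),4)/round(float(v),3)/' plan.py; rm cmd.json
python3 - <<'E'
from plan import *
from station import ctrl
print(ctrl.read_state()['t'],cur()[0],cur()[1].as_matrix().round(3).tolist())
import cv2
f=ctrl.grab_frame('scene');np.savez('scene.npz',**f)
cv2.imwrite('pics/s1.png',cv2.resize(f['color'][90:220,200:360][...,::-1],(738,600),interpolation=cv2.INTER_CUBIC))
b=lidpt(0,-118,43);t2=tcp(b);print(t2[0]);emit(line(cur(),t2,8),.6)
E
```

```text
2.6 [0.47021047 0.02722809 0.20094448] [[0.001, 1.0, -0.001], [1.0, -0.001, 0.001], [0.001, -0.001, -1.0]]
[0.47089872 0.02506899 0.121     ]
[[0.0, 0.0, 0.01, -0.0, 0.0, 0.0, 0.6],
[0.0, 0.0, 0.02, -0.0, 0.0, 0.0, 0.6],
[0.0, 0.0, 0.03, -0.0, 0.0, 0.0, 0.6],
[0.0, 0.0, 0.04, -0.0, 0.0, 0.1, 0.6],
[0.0, 0.001, 0.05, -0.0, 0.0, 0.1, 0.6],
[0.0, 0.001, 0.06, -0.0, 0.0, 0.1, 0.6],
[0.0, 0.001, 0.07, -0.0, 0.0, 0.1, 0.6],
[0.0, 0.001, 0.08, -0.1, 0.0, 0.1, 0.6],
[0.0, 0.001, 0.08, -0.1, 0.0, 0.1, 0.6],
[0.0, 0.001, 0.08, -0.1, 0.0, 0.1, 0.6]]
```

View pics/s1.png

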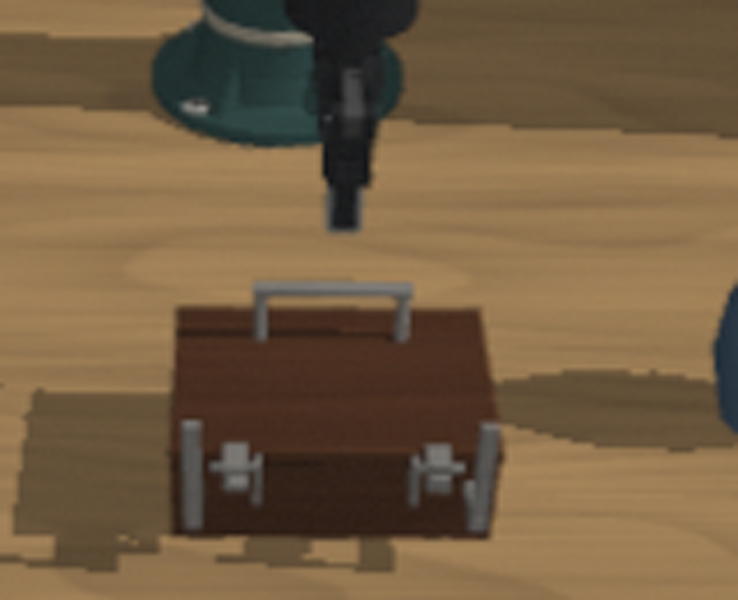

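The gripper stands above the bar: tips at (343,230), bar middle at (333,290), fingers closing across the bar. Now I descend and grip.

>>> {"name": "apply_moves", "arguments": {
  "series": [
    [0,0,0.01,0,0,0,0.6],
    [0,0,0.02,0,0,0,0.6],
    [-0.001,0,0.03,0,0,0,0.6],
    [-0.001,0,0.04,0,0,0,0.6],
    [-0.002,0.001,0.05,0,0,0,0.6],
    [-0.002,0.001,0.06,0,0,0,0.6],
    [-0.002,0.001,0.07,0,0,0,0.6],
    [-0.002,0.001,0.08,0,0,0,0.6],
    [-0.002,0.001,0.08,0,0,0,0.6],
    [-0.002,0.001,0.08,0,0,0,0.6]
  ]
}}

```text
t: 3.9
tool_pos: [0.4715, 0.0225, 0.1213]
ee_rot: [2.229, 2.214, 0.0]
wrist_force: [0.9, -0.9, 0.3]
opening: 0.596
grip_force: 0.0
```

>>> {"name": "apply_moves", "arguments": {
  "series": [
    [0,0,0,0,0,0,0],
    [0,0,0,0,0,0,0],
    [0,0,0,0,0,0,0],
    [0,0,0,0,0,0,0],
    [0,0,0,0,0,0,0],
    [0,0,0,0,0,0,0],
    [0,0,0,0,0,0,0],
    [0,0,0,0,0,0,0],
    [0,0,0,0,0,0,0],
    [0,0,0,0,0,0,0]
  ]
}}

```text
t: 5.15
tool_pos: [0.4714, 0.0224, 0.1216]
ee_rot: [2.229, 2.214, -0.0]
wrist_force: [-0.5, 0.5, 6.2]
opening: 0.094
grip_force: 58.6
```

```bash
rm cmd.json
python3 - <<'E'
from plan import *
c=cur();print(c[0])
# swing: relative to current, model arc, 5 calls
b0=lidpt(0,-118,43);g0=c[0]+c[1].apply([0,0,.003]);off=g0-b0;print('off',off.round(4))
P=[]
for k in range(1,51):
    s=k/50;th=97.5*s
    P.append(tcp(lidpt(th,-118,43)+off*[1,1,1]*(1-s),7*s))
emit(P,0)
E
```

```text
[0.47141602 0.02235764 0.12163597]
off [ 0.0005 -0.0027  0.0006]
[[0.0, 0.002, -0.004, 0.2, 0.0, -0.0, 0],
[0.0, 0.003, -0.008, 0.3, 0.0, -0.0, 0],
[0.0, 0.005, -0.012, 0.4, 0.0, -0.0, 0],
[0.0, 0.007, -0.016, 0.6, 0.0, -0.0, 0],
[0.0, 0.009, -0.019, 0.7, 0.0, -0.0, 0],
[0.0, 0.011, -0.023, 0.9, 0.0, -0.0, 0],
[0.0, 0.013, -0.027, 1.0, 0.0, -0.0, 0],
[0.0, 0.016, -0.03, 1.1, 0.0, -0.0, 0],
[0.0, 0.018, -0.033, 1.3, 0.0, -0.0, 0],
[0.001, 0.021, -0.037, 1.4, 0.0, -0.0, 0]]

[[-0.0, 0.003, -0.003, 0.2, 0.0, -0.0, 0],
[-0.0, 0.006, -0.006, 0.3, 0.0, -0.0, 0],
[-0.0, 0.009, -0.009, 0.4, 0.0, -0.0, 0],
[-0.0, 0.012, -0.012, 0.6, 0.0, -0.0, 0],
[-0.0, 0.015, -0.015, 0.7, 0.0, -0.0, 0],
[-0.0, 0.018, -0.018, 0.9, 0.0, -0.0, 0],
[-0.0, 0.021, -0.021, 1.0, 0.0, -0.0, 0],
[-0.0, 0.025, -0.023, 1.1, 0.0, -0.0, 0],
[0.0, 0.028, -0.026, 1.3, 0.0, -0.0, 0],
[0.0, 0.032, -0.028, 1.4, 0.0, -0.0, 0]]

[[0.0, 0.003, -0.002, 0.2, 0.0, -0.0, 0],
[0.0, 0.007, -0.005, 0.3, 0.0, -0.0, 0],
[0.0, 0.011, -0.007, 0.4, 0.0, -0.0, 0],
[0.0, 0.014, -0.009, 0.6, 0.0, -0.0, 0],
[0.0, 0.018, -0.01, 0.7, 0.0, -0.0, 0
[... 339 characters left out ...]
,
[-0.0, 0.017, -0.004, 0.6, 0.0, -0.0, 0],
[-0.0, 0.021, -0.004, 0.7, 0.0, -0.0, 0],
[-0.0, 0.026, -0.005, 0.9, 0.0, -0.0, 0],
[-0.0, 0.03, -0.005, 1.0, 0.0, -0.0, 0],
[0.0, 0.034, -0.005, 1.1, 0.0, -0.0, 0],
[0.0, 0.038, -0.005, 1.3, 0.0, -0.0, 0],
[0.0, 0.043, -0.005, 1.4, 0.0, -0.0, 0]]

[[0.0, 0.004, 0.001, 0.2, 0.0, -0.0, 0],
[0.0, 0.008, 0.001, 0.3, 0.0, -0.0, 0],
[0.0, 0.012, 0.002, 0.4, 0.0, -0.0, 0],
[0.0, 0.017, 0.002, 0.6, 0.0, -0.0, 0],
[0.0, 0.021, 0.003, 0.7, 0.0, -0.0, 0],
[0.0, 0.025, 0.004, 0.9, 0.0, -0.0, 0],
[0.001, 0.029, 0.005, 1.0, 0.0, -0.0, 0],
[0.001, 0.033, 0.007, 1.1, 0.0, -0.0, 0],
[0.001, 0.037, 0.008, 1.3, 0.0, -0.0, 0],
[0.001, 0.041, 0.01, 1.4, 0.0, -0.0, 0]]
```

>>> {"name": "apply_moves", "arguments": {
  "series": [
    [0,0.002,-0.004,0.2,0,0,0],
    [0,0.003,-0.008,0.3,0,0,0],
    [0,0.005,-0.012,0.4,0,0,0],
    [0,0.007,-0.016,0.6,0,0,0],
    [0,0.009,-0.019,0.7,0,0,0],
    [0,0.011,-0.023,0.9,0,0,0],
    [0,0.013,-0.027,1,0,0,0],
    [0,0.016,-0.03,1.1,0,0,0],
    [0,0.018,-0.033,1.3,0,0,0],
    [0,0.021,-0.037,1.4,0,0,0]
  ]
}}

```text
t: 6.4
tool_pos: [0.4917, 0.0222, 0.1584]
ee_rot: [-2.216, -2.201, 0.029]
wrist_force: [-2.6, 0.8, -2.6]
opening: 0.091
grip_force: 58.3
```

>>> {"name": "apply_moves", "arguments": {
  "series": [
    [0,0.003,-0.003,0.2,0,0,0],
    [0,0.006,-0.006,0.3,0,0,0],
    [0,0.009,-0.009,0.4,0,0,0],
    [0,0.012,-0.012,0.6,0,0,0],
    [0,0.015,-0.015,0.7,0,0,0],
    [0,0.018,-0.018,0.9,0,0,0],
    [0,0.021,-0.021,1,0,0,0],
    [0,0.025,-0.023,1.1,0,0,0],
    [0,0.028,-0.026,1.3,0,0,0],
    [0,0.032,-0.028,1.4,0,0,0]
  ]
}}

```text
t: 7.65
tool_pos: [0.5223, 0.022, 0.1859]
ee_rot: [-2.201, -2.187, 0.062]
wrist_force: [-9.1, -0.0, 6.6]
opening: 0.088
grip_force: 58.9
```

Run:
```python
from plan import *
from station import ctrl
import cv2
f=ctrl.grab_frame('scene')
cv2.imwrite('pics/s2.png',cv2.resize(f['color'][70:220,180:360][...,::-1],(720,600),interpolation=cv2.INTER_CUBIC))
s=ctrl.read_state();print(s['tool_pos'],lidpt(39,-118,43),s['wrist_force'],s['opening'],s['moment'])
```

```text
[0.52270615 0.02196012 0.1861983 ] [0.52425511 0.02471673 0.18267708] [-8.9535595   0.26158223  7.90726212] 0.09141861252587909 [-0.00530587  2.32286344  0.00264985]
```

View pics/s2.png

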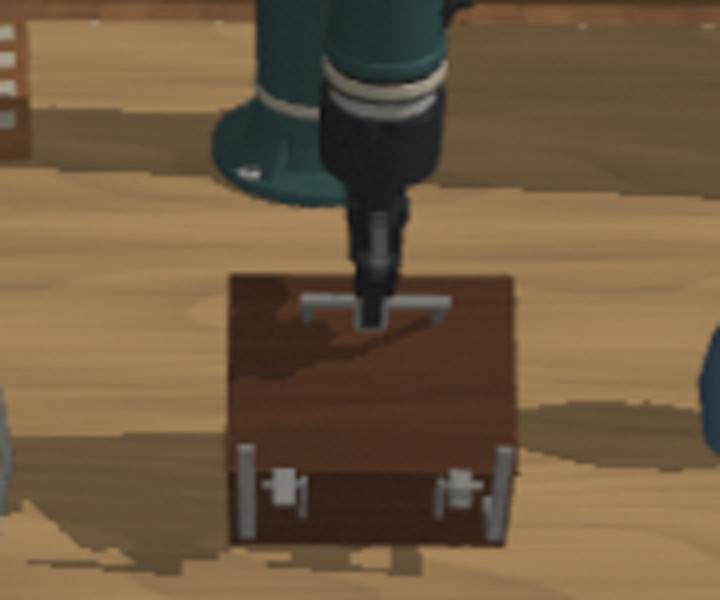

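The lid is half raised, bar in the fingers at (370,310), and both hooks are still on their pins at (285,487) and (460,487). Continuing the arc.

>>> {"name": "apply_moves", "arguments": {
  "series": [
    [0,0.003,-0.002,0.2,0,0,0],
    [0,0.007,-0.005,0.3,0,0,0],
    [0,0.011,-0.007,0.4,0,0,0],
    [0,0.014,-0.009,0.6,0,0,0],
    [0,0.018,-0.01,0.7,0,0,0],
    [0,0.022,-0.012,0.9,0,0,0],
    [0,0.026,-0.014,1,0,0,0],
    [0,0.03,-0.015,1.1,0,0,0],
    [0,0.034,-0.016,1.3,0,0,0],
    [0,0.038,-0.017,1.4,0,0,0]
  ]
}}

```text
t: 8.95
tool_pos: [0.5656, 0.0218, 0.2033]
ee_rot: [-2.193, -2.179, 0.077]
wrist_force: [-5.0, -1.0, 10.0]
opening: 0.089
grip_force: 60.5
```

>>> {"name": "apply_moves", "arguments": {
  "series": [
    [0,0.005,-0.001,0.2,0,0,0],
    [0,0.009,-0.002,0.3,0,0,0],
    [0,0.013,-0.003,0.4,0,0,0],
    [0,0.017,-0.004,0.6,0,0,0],
    [0,0.021,-0.004,0.7,0,0,0],
    [0,0.026,-0.005,0.9,0,0,0],
    [0,0.03,-0.005,1,0,0,0],
    [0,0.034,-0.005,1.1,0,0,0],
    [0,0.038,-0.005,1.3,0,0,0],
    [0,0.043,-0.005,1.4,0,0,0]
  ]
}}

```text
t: 10.2
tool_pos: [0.6079, 0.0214, 0.2034]
ee_rot: [-2.179, -2.164, 0.105]
wrist_force: [-1.8, 0.1, 6.2]
opening: 0.086
grip_force: 61.7
```

Run:
```python
from plan import *
from station import ctrl
s=ctrl.read_state();g=np.array(s['tool_pos'])+Ro.from_rotvec(s['ee_rot']).apply([0,0,.003])
h=lidpt(0,0,0);d=g-h;print(g,np.hypot(d[0],d[2]),np.degrees(np.arctan2(d[2],-d[0]))-20.02,s['wrist_force'],s['moment'],s['opening'])
```

```text
[0.60760588 0.02144774 0.20036966] 0.1267580578495983 78.46797596602225 [-1.84836753  0.11118083  6.16892848] [-0.13195162  1.05122423  0.01465997] 0.08559730942100352
```

>>> {"name": "apply_moves", "arguments": {
  "series": [
    [0,0.004,0.001,0.2,0,0,0],
    [0,0.008,0.001,0.3,0,0,0],
    [0,0.012,0.002,0.4,0,0,0],
    [0,0.017,0.002,0.6,0,0,0],
    [0,0.021,0.003,0.7,0,0,0],
    [0,0.025,0.004,0.9,0,0,0],
    [0,0.029,0.005,1,0,0,0],
    [0,0.033,0.007,1.1,0,0,0],
    [0,0.037,0.008,1.3,0,0,0],
    [0,0.041,0.01,1.4,0,0,0]
  ]
}}

```text
t: 11.45
tool_pos: [0.6471, 0.0213, 0.1884]
ee_rot: [-2.165, -2.151, 0.132]
wrist_force: [-2.4, -0.7, 8.6]
opening: 0.089
grip_force: 64.3
```

Run:
```python
from plan import *
from station import ctrl
import cv2
s=ctrl.read_state();g=np.array(s['tool_pos'])+Ro.from_rotvec(s['ee_rot']).apply([0,0,.003])
h=lidpt(0,0,0);d=g-h;print(g,np.hypot(d[0],d[2]),np.degrees(np.arctan2(d[2],-d[0]))-20.02,s['wrist_force'],s['moment'],s['opening'])
a=ctrl.grab_frame('scene')['color'];b=ctrl.grab_frame('top')['color']
im=np.hstack([cv2.resize(a[60:220,190:350],(400,400),interpolation=cv2.INTER_CUBIC),cv2.resize(b[130:290,150:310],(400,400),interpolation=cv2.INTER_CUBIC)])
cv2.imwrite('pics/s3.png',im[...,::-1])
```

```text
[0.64678124 0.02127596 0.18545307] 0.12470190147526773 97.63766299929523 [-2.41705206 -0.69995498  8.61068616] [-0.0628484   0.9124642  -0.02850973] 0.08924140189944788
```

View pics/s3.png

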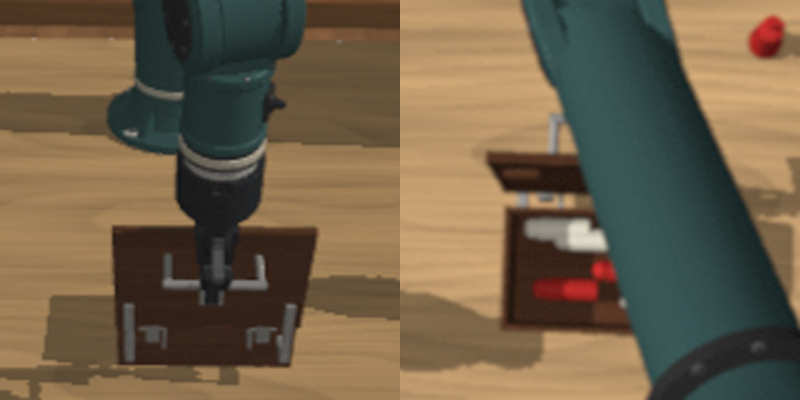

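The scene shows the lid past upright on the stays (bar at (215,285) in the left panel) and the box open. Release and back off along the board.

>>> {"name": "apply_moves", "arguments": {
  "series": [
    [0,0,0,0,0,0,0.15],
    [0,0,0,0,0,0,0.2],
    [0,0,0,0,0,0,0.28],
    [0,0,0,0,0,0,0.28],
    [0,0,0,0,0,0,0.28],
    [0,0,-0.005,0,0,0,0.28],
    [0,0,-0.012,0,0,0,0.28],
    [0,0,-0.022,0,0,0,0.28],
    [0,0,-0.032,0,0,0,0.28],
    [0,0,-0.042,0,0,0,0.28]
  ]
}}

```text
t: 12.8
tool_pos: [0.6523, 0.0212, 0.2312]
ee_rot: [-2.166, -2.151, 0.131]
wrist_force: [0.4, 0.4, 0.9]
opening: 0.281
grip_force: 0.0
```

>>> {"name": "apply_moves", "arguments": {
  "series": [
    [0,0,-0.01,0,0,0,0.28],
    [0,0,-0.02,0,0,0,0.28],
    [0,0,-0.03,0,0,0,0.28],
    [0,0,-0.04,0,0,0,0.28],
    [0,0,-0.05,0,0,0,0.28],
    [0,0,-0.06,0,0,0,0.28],
    [0,0,-0.06,0,0,0,0.28],
    [0,0,-0.06,0,0,0,0.28],
    [0,0,-0.06,0,0,0,0.28],
    [0,0,-0.06,0,0,0,0.28]
  ]
}}

```text
t: 14.05
tool_pos: [0.6591, 0.0211, 0.2893]
ee_rot: [-2.165, -2.151, 0.133]
wrist_force: [0.2, -0.2, -1.0]
opening: 0.284
grip_force: 0.0
```

```bash
rm -f cmd.json
python3 - <<'E'
from plan import *
from station import ctrl
import cv2
a=ctrl.grab_frame('scene');b=ctrl.grab_frame('top')
A=cv2.resize(a['color'][50:210,190:350],(400,400),interpolation=cv2.INTER_CUBIC);B=cv2.resize(b['color'][130:290,150:310],(400,400),interpolation=cv2.INTER_CUBIC)
for f,im,o in((a,A,(190,50)),(b,B,(150,130))):
    pts=[]
    for y in(.1,-.1):
        for th in (97,):
            e=lidpt(th,-150,5)+[0,y,0];p=f['K']@(f['R']@e+f['t']);u=((p[:2]/p[2]-o)*2.5+1.25);cv2.circle(im,tuple(np.int32(u)),3,(0,255,0),1)
cv2.imwrite('pics/s4.png',np.hstack([A,B])[...,::-1])
c=cur();print(c[0],c[1].as_rotvec())
e=lidpt(97,-140,0);t=tcp(e,7);up=lidpt(97,-190,0);w=tcp(up,7)
print(t[0],w[0])
emit(line(c,w,9),.28);emit(line(w,t,9),.28)
E
```

```text
[0.65923553 0.02110965 0.28948044] [-2.16510655 -2.15071897  0.132118  ]
[0.60632309 0.0241749  0.2169341 ] [0.61241642 0.02413467 0.26656141]
[[0.0, -0.005, 0.003, -0.0, 0.0, -0.0, 0.28],
[0.001, -0.01, 0.006, -0.0, 0.0, -0.0, 0.28],
[0.001, -0.015, 0.009, -0.0, 0.0, -0.0, 0.28],
[0.001, -0.019, 0.013, -0.0, 0.0, -0.0, 0.28],
[0.002, -0.024, 0.016, -0.0, 0.0, -0.0, 0.28],
[0.002, -0.029, 0.019, -0.0, 0.0, -0.0, 0.28],
[0.002, -0.034, 0.022, -0.0, 0.0, -0.0, 0.28],
[0.002, -0.039, 0.025, -0.0, 0.0, -0.0, 0.28],
[0.003, -0.044, 0.028, -0.0, 0.0, -0.0, 0.28],
[0.003, -0.044, 0.028, -0.0, 0.0, -0.0, 0.28]]

[[-0.0, 0.0, 0.006, -0.0, 0.0, -0.0, 0.28],
[-0.0, 0.0, 0.012, -0.0, 0.0, -0.0, 0.28],
[-0.0, 0.0, 0.017, -0.0, 0.0, -0.0, 0.28],
[-0.0, 0.0, 0.023, -0.0, 0.0, -0.0, 0.28],
[-0.0, 0.0, 0.028, -0.0, 0.0, -0.0, 0.28],
[-0.0, 0.0, 0.034, -0.0, 0.0, -0.0, 0.28],
[-0.0, 0.0, 0.039, -0.0, 0.0, -0.0, 0.28],
[-0.0, 0.0, 0.045, -0.0, 0.0, -0.0, 0.28],
[-0.0, 0.0, 0.05, -0.0, 0.0, -0.0, 0.28],
[-0.0, 0.0, 0.05, -0.0, 0.0, -0.0, 0.28]]
```

View pics/s4.png

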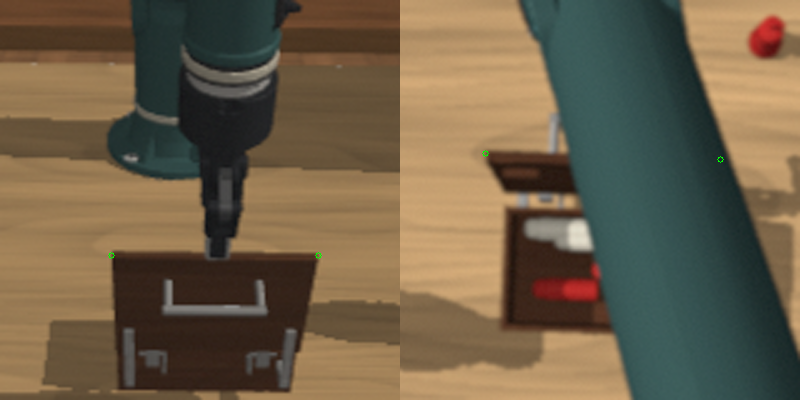

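The lid leans on the stays by itself, and its top-edge corners at (112,255) and (318,255) match the prediction. Now the free edge.

>>> {"name": "apply_moves", "arguments": {
  "series": [
    [0,-0.005,0.003,0,0,0,0.28],
    [0.001,-0.01,0.006,0,0,0,0.28],
    [0.001,-0.015,0.009,0,0,0,0.28],
    [0.001,-0.019,0.013,0,0,0,0.28],
    [0.002,-0.024,0.016,0,0,0,0.28],
    [0.002,-0.029,0.019,0,0,0,0.28],
    [0.002,-0.034,0.022,0,0,0,0.28],
    [0.002,-0.039,0.025,0,0,0,0.28],
    [0.003,-0.044,0.028,0,0,0,0.28],
    [0.003,-0.044,0.028,0,0,0,0.28]
  ]
}}

```text
t: 15.4
tool_pos: [0.6117, 0.0246, 0.2671]
ee_rot: [-2.165, -2.151, 0.132]
wrist_force: [0.2, -0.5, -0.8]
opening: 0.281
grip_force: 0.0
```

>>> {"name": "apply_moves", "arguments": {
  "series": [
    [0,0,0.006,0,0,0,0.28],
    [0,0,0.012,0,0,0,0.28],
    [0,0,0.017,0,0,0,0.28],
    [0,0,0.023,0,0,0,0.28],
    [0,0,0.028,0,0,0,0.28],
    [0,0,0.034,0,0,0,0.28],
    [0,0,0.039,0,0,0,0.28],
    [0,0,0.045,0,0,0,0.28],
    [0,0,0.05,0,0,0,0.28],
    [0,0,0.05,0,0,0,0.28]
  ]
}}

```text
t: 16.65
tool_pos: [0.6058, 0.0244, 0.2172]
ee_rot: [-2.165, -2.151, 0.133]
wrist_force: [-0.4, 0.1, -0.6]
opening: 0.279
grip_force: 0.0
```

>>> {"name": "apply_moves", "arguments": {
  "series": [
    [0,0,0,0,0,0,0],
    [0,0,0,0,0,0,0],
    [0,0,0,0,0,0,0],
    [0,0,0,0,0,0,0],
    [0,0,0,0,0,0,0],
    [0,0,0,0,0,0,0],
    [0,0,0,0,0,0,0],
    [0,0,0,0,0,0,0],
    [0,0,0,0,0,0,0],
    [0,0,0,0,0,0,0]
  ]
}}

```text
t: 17.9
tool_pos: [0.6063, 0.0245, 0.2179]
ee_rot: [-2.166, -2.151, 0.131]
wrist_force: [-0.0, -0.9, 2.6]
opening: 0.101
grip_force: 60.5
```

```bash
rm -f cmd.json
python3 - <<'E'
from plan import *
from station import ctrl
s=ctrl.read_state();print(s['t'],s['wrist_force'],s['opening'],s['grip_force'],s['moment'])
c=cur();print(c[0]);e=lidpt(97,-140,0);t=tcp(e,7);off=c[1].inv().apply(c[0]-t[0]);print('off tool',off, (c[1].inv()*t[1]).as_rotvec(degrees=True))
o=c[0]-t[0]
P=[]
for k in range(1,9):
    th=97-7*k/8;p=tcp(lidpt(th,-140,0)+o,th-90);P.append(p)
emit(P,0)
a=cur();emit(line(a,(a[0]+[0,0,.09],a[1]),18),0)
E
```

```text
17.9 [-0.01472511 -0.87285023  2.5894573 ] 0.10058875050127039 60.52680730819702 [-0.00480665  0.04511081 -0.00749534]
[0.60632673 0.02452443 0.21787064]
off tool [ 0.00034957 -0.00011257 -0.00092974] [ 0.0170173  -0.00203259 -0.00644638]
[[-0.0, -0.002, 0.0, -0.9, -0.0, -0.0, 0],
[-0.0, -0.004, 0.0, -1.7, -0.0, -0.0, 0],
[-0.0, -0.007, 0.0, -2.6, -0.0, -0.0, 0],
[-0.0, -0.009, 0.0, -3.5, -0.0, -0.0, 0],
[-0.0, -0.011, 0.0, -4.4, -0.0, -0.0, 0],
[-0.0, -0.013, 0.001, -5.2, -0.0, -0.0, 0],
[-0.0, -0.015, 0.001, -6.1, -0.0, -0.0, 0],
[-0.0, -0.017, 0.001, -7.0, -0.0, -0.0, 0],
[-0.0, -0.017, 0.001, -7.0, -0.0, -0.0, 0],
[-0.0, -0.017, 0.001, -7.0, -0.0, -0.0, 0]]

[[0.0, 0.0, -0.005, 0.0, 0.0, 0.0, 0],
[0.0, 0.0, -0.01, 0.0, 0.0, 0.0, 0],
[0.0, 0.0, -0.015, 0.0, 0.0, 0.0, 0],
[0.0, 0.0, -0.02, 0.0, 0.0, 0.0, 0],
[0.0, 0.0, -0.025, 0.0, 0.0, 0.0, 0],
[0.0, 0.0, -0.03, 0.0, 0.0, 0.0, 0],
[0.0, 0.0, -0.035, 0.0, 0.0, 0.0, 0],
[0.0, 0.0, -0.04, 0.0, 0.0, 0.0, 0],
[0.0, 0.0, -0.045, 0.0, 0.0, 0.0, 0],
[0.0, 0.0, -0.05, 0.0, 0.0, 0.0, 0]]

[[0.0, 0.0, -0.005, -0.0, -0.0, 0.0, 0],
[0.0, 0.0, -0.01, -0.0, -0.0, 0.0, 0],
[0.0, 0.0, -0.015, -0.0, -0.0, 0.0, 0],
[0.0, 0.0, -0.02, -0.0, -0.0, 0.0, 0],
[0.0, 0.0, -0.025, -0.0, -0.0, 0.0, 0],
[0.0, 0.0, -0.03, -0.0, -0.0, 0.0, 0],
[0.0, 0.0, -0.035, -0.0, -0.0, 0.0, 0],
[0.0, 0.0, -0.04, -0.0, -0.0, 0.0, 0],
[0.0, 0.0, -0.04, -0.0, -0.0, 0.0, 0],
[0.0, 0.0, -0.04, -0.0, -0.0, 0.0, 0]]
```

Held at the free edge (opening 0.10, 60 N). Turning it to upright, then lifting straight up.

>>> {"name": "apply_moves", "arguments": {
  "series": [
    [0,-0.002,0,-0.9,0,0,0],
    [0,-0.004,0,-1.7,0,0,0],
    [0,-0.007,0,-2.6,0,0,0],
    [0,-0.009,0,-3.5,0,0,0],
    [0,-0.011,0,-4.4,0,0,0],
    [0,-0.013,0.001,-5.2,0,0,0],
    [0,-0.015,0.001,-6.1,0,0,0],
    [0,-0.017,0.001,-7,0,0,0],
    [0,-0.017,0.001,-7,0,0,0],
    [0,-0.017,0.001,-7,0,0,0]
  ]
}}

```text
t: 19.15
tool_pos: [0.5892, 0.0246, 0.2189]
ee_rot: [-2.229, -2.214, 0.0]
wrist_force: [-0.2, 0.1, 5.3]
opening: 0.105
grip_force: 60.9
```

>>> {"name": "apply_moves", "arguments": {
  "series": [
    [0,0,-0.005,0,0,0,0],
    [0,0,-0.01,0,0,0,0],
    [0,0,-0.015,0,0,0,0],
    [0,0,-0.02,0,0,0,0],
    [0,0,-0.025,0,0,0,0],
    [0,0,-0.03,0,0,0,0],
    [0,0,-0.035,0,0,0,0],
    [0,0,-0.04,0,0,0,0],
    [0,0,-0.045,0,0,0,0],
    [0,0,-0.05,0,0,0,0]
  ]
}}

```text
t: 20.4
tool_pos: [0.5892, 0.0246, 0.2691]
ee_rot: [-2.229, -2.214, 0.0]
wrist_force: [-0.2, -0.0, -1.6]
opening: 0.105
grip_force: 59.8
```

>>> {"name": "apply_moves", "arguments": {
  "series": [
    [0,0,-0.005,0,0,0,0],
    [0,0,-0.01,0,0,0,0],
    [0,0,-0.015,0,0,0,0],
    [0,0,-0.02,0,0,0,0],
    [0,0,-0.025,0,0,0,0],
    [0,0,-0.03,0,0,0,0],
    [0,0,-0.035,0,0,0,0],
    [0,0,-0.04,0,0,0,0],
    [0,0,-0.04,0,0,0,0],
    [0,0,-0.04,0,0,0,0]
  ]
}}

```text
t: 21.65
tool_pos: [0.5891, 0.0246, 0.3087]
ee_rot: [-2.229, -2.214, 0.0]
wrist_force: [-0.4, -0.6, -1.7]
opening: 0.105
grip_force: 59.8
```

```bash
rm -f cmd.json
python3 - <<'E'
from plan import *
from station import ctrl
s=ctrl.read_state();print(s['t'],s['wrist_force'],s['opening'],s['grip_force'],s['moment'])
c=cur();print(c[0],(c[1]).as_matrix().round(3).tolist())
import cv2
a=ctrl.grab_frame('scene')
A=cv2.resize(a['color'][20:220,170:370],(600,600),interpolation=cv2.INTER_CUBIC)
for z,l in((0.,'x'),(.09,'o')): 
  for y in(.1,-.1):
    for lx in(-150,-8):
      e=lidpt(90,lx,5)+[0,y,.09];p=a['K']@(a['R']@e+a['t']);u=((p[:2]/p[2]-(170,20))*3+1.5);cv2.circle(A,tuple(np.int32(u)),3,(0,255,0),1)
cv2.imwrite('pics/s5.png',A[...,::-1])
# carry
g=np.array([org[0],org[1],c[0][2]])
t=pose(g,0,org[2]);emit(line(c,t,19),0)
E
```

```text
21.65 [-0.44146154 -0.55659619 -1.73898247] 0.10524151164570943 59.839269518852234 [ 0.06968865 -0.0013496   0.03962609]
[0.58907395 0.02455795 0.3086632 ] [[0.007, 1.0, -0.0], [1.0, -0.007, -0.0], [-0.0, -0.0, -1.0]]
[[-0.018, -0.002, -0.0, -0.0, 0.0, -0.1, 0],
[-0.037, -0.005, -0.0, -0.0, 0.0, -0.1, 0],
[-0.055, -0.007, -0.0, -0.0, 0.0, -0.2, 0],
[-0.073, -0.01, -0.0, -0.0, 0.0, -0.2, 0],
[-0.092, -0.013, -0.0, -0.0, 0.0, -0.3, 0],
[-0.11, -0.015, -0.0, -0.0, 0.0, -0.4, 0],
[-0.128, -0.018, -0.0, -0.0, 0.0, -0.4, 0],
[-0.147, -0.02, -0.0, -0.0, 0.0, -0.5, 0],
[-0.165, -0.023, -0.0, -0.0, 0.0, -0.5, 0],
[-0.183, -0.025, -0.0, -0.0, 0.0, -0.6, 0]]

[[-0.019, -0.003, -0.0, -0.0, 0.0, -0.1, 0],
[-0.037, -0.006, -0.0, -0.0, 0.0, -0.1, 0],
[-0.055, -0.008, -0.0, -0.0, 0.0, -0.2, 0],
[-0.074, -0.011, -0.0, -0.0, 0.0, -0.2, 0],
[-0.092, -0.014, -0.0, -0.0, 0.0, -0.3, 0],
[-0.11, -0.016, -0.0, -0.0, 0.0, -0.4, 0],
[-0.129, -0.019, -0.0, -0.0, 0.0, -0.4, 0],
[-0.147, -0.022, -0.0, -0.0, 0.0, -0.5, 0],
[-0.165, -0.025, -0.0, -0.0, 0.0, -0.5, 0],
[-0.165, -0.025, -0.0, -0.0, 0.0, -0.5, 0]]
```

View pics/s5.png

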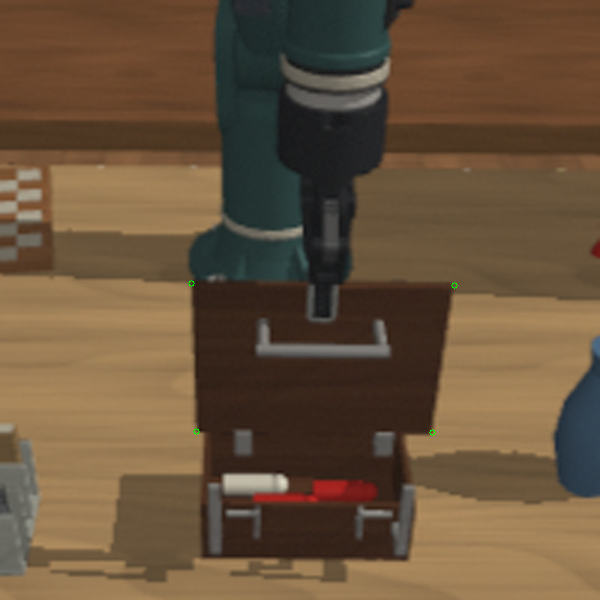

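The lid is free, upright and where predicted (corners within a few pixels), hooks at (243,442) and (383,442) well off the pins. Carrying it over.

>>> {"name": "apply_moves", "arguments": {
  "series": [
    [-0.01,-0.001,0,0,0,0,0],
    [-0.028,-0.004,0,0,0,-0.1,0],
    [-0.048,-0.006,0,0,0,-0.2,0],
    [-0.07,-0.009,0,0,0,-0.2,0],
    [-0.09,-0.012,0,0,0,-0.3,0],
    [-0.11,-0.015,0,0,0,-0.4,0],
    [-0.128,-0.018,0,0,0,-0.4,0],
    [-0.147,-0.02,0,0,0,-0.5,0],
    [-0.165,-0.023,0,0,0,-0.5,0],
    [-0.183,-0.025,0,0,0,-0.6,0]
  ]
}}

```text
t: 22.95
tool_pos: [0.5627, -0.1594, 0.3088]
ee_rot: [-2.217, -2.226, 0.0]
wrist_force: [0.3, 0.4, -2.6]
opening: 0.102
grip_force: 59.8
```

>>> {"name": "apply_moves", "arguments": {
  "series": [
    [-0.019,-0.003,0,0,0,-0.1,0],
    [-0.037,-0.006,0,0,0,-0.1,0],
    [-0.055,-0.008,0,0,0,-0.2,0],
    [-0.074,-0.011,0,0,0,-0.2,0],
    [-0.092,-0.014,0,0,0,-0.3,0],
    [-0.11,-0.016,0,0,0,-0.4,0],
    [-0.129,-0.019,0,0,0,-0.4,0],
    [-0.147,-0.022,0,0,0,-0.5,0],
    [-0.16,-0.024,0,0,0,-0.5,0],
    [-0.165,-0.025,0,0,0,-0.5,0]
  ]
}}

```text
t: 24.2
tool_pos: [0.5383, -0.3245, 0.3087]
ee_rot: [-2.209, -2.234, 0.0]
wrist_force: [0.6, -0.8, -1.1]
opening: 0.109
grip_force: 59.8
```

```bash
rm -f cmd.json
python3 - <<'E'
from plan import *
from station import ctrl
s=ctrl.read_state();print(s['t'],s['wrist_force'],s['opening'])
c=cur();print(c[0],(c[1]).as_matrix().round(3).tolist(),org)
import cv2
a=ctrl.grab_frame('scene');b=ctrl.grab_frame('top')
A=cv2.resize(a['color'][60:220,90:250],(400,400),interpolation=cv2.INTER_CUBIC);B=cv2.resize(b['color'][150:310,300:460],(400,400),interpolation=cv2.INTER_CUBIC)
def W(l): 
    cs,sn=np.cos(org[2]),np.sin(org[2]);return np.array([org[0]+cs*l[0]-sn*l[1],org[1]+sn*l[0]+cs*l[1],l[2]])
for f,im,o in((a,A,(90,60)),(b,B,(300,150))):
    def px(e): p=f['K']@(f['R']@e+f['t']);return tuple(np.int32((p[:2]/p[2]-o)*2.5+1.25))
    for x in(-.018,.018): cv2.line(im,px(W((x,.08,.075))),px(W((x,-.08,.075))),(255,0,0),1)
    for y in(.1,-.1): cv2.circle(im,px(c[0]+[0.005,y,.0075]),3,(0,255,0),1)
cv2.imwrite('pics/s6.png',np.hstack([A,B])[...,::-1])
E
```

```text
24.2 [ 0.59302767 -0.83067628 -1.13726038] 0.10893709927755844
[ 0.53826922 -0.3245497   0.30866606] [[-0.011, 1.0, -0.0], [1.0, 0.011, -0.0], [-0.0, -0.0, -1.0]] [ 0.53885737 -0.32377148  0.01300013]
```

View pics/s6.png

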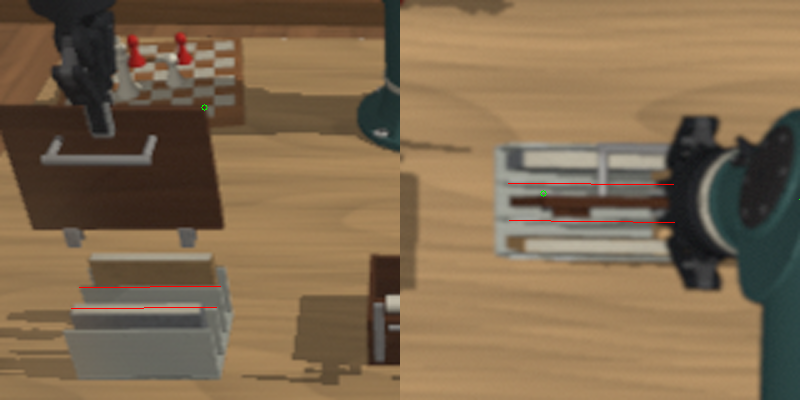

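The slot lines (red) match the mid walls, and the lid hangs centred over the slot: board at row 201 between the walls at rows 183 and 220 in the top view. Lowering.

>>> {"name": "apply_moves", "arguments": {
  "series": [
    [0,0,0.005,0,0,0,0],
    [0.001,0,0.015,0,0,-0.1,0],
    [0.001,0.001,0.025,0,0,-0.1,0],
    [0.001,0.001,0.035,0,0,-0.1,0],
    [0.001,0.001,0.045,0,0,-0.1,0],
    [0.001,0.001,0.055,0,0,-0.1,0],
    [0.001,0.001,0.065,0,0,-0.1,0],
    [0.001,0.001,0.075,0,0,-0.1,0],
    [0.001,0.001,0.085,0,0,-0.1,0],
    [0.001,0.001,0.095,0,0,-0.1,0]
  ]
}}

```text
t: 25.55
tool_pos: [0.5396, -0.3223, 0.2131]
ee_rot: [2.206, 2.237, 0.0]
wrist_force: [0.0, 0.1, -2.2]
opening: 0.105
grip_force: 59.8
```

>>> {"name": "apply_moves", "arguments": {
  "series": [
    [0,0,0.006,0,0,0,0],
    [0,0,0.012,0,0,0,0],
    [0,0,0.018,0,0,0,0],
    [0,0,0.024,0,0,0,0],
    [0,0,0.029,0,0,0,0],
    [0,0,0.034,0,0,0,0],
    [0,0,0.038,0,0,0,0],
    [0,0,0.042,0,0,0,0],
    [0,0,0.045,0,0,0,0],
    [0,0,0.046,0,0,0,0]
  ]
}}

```text
t: 26.8
tool_pos: [0.5395, -0.3223, 0.1675]
ee_rot: [-2.205, -2.237, 0.0]
wrist_force: [-0.2, 0.5, -2.7]
opening: 0.107
grip_force: 59.8
```

Still the lid's weight on the wrist: about 5 mm left at most. Fine steps down to contact.

>>> {"name": "apply_moves", "arguments": {
  "series": [
    [0,0,0.001,0,0,0,0],
    [0,0,0.002,0,0,0,0],
    [0,0,0.003,0,0,0,0],
    [0,0,0.004,0,0,0,0],
    [0,0,0.005,0,0,0,0],
    [0,0,0.005,0,0,0,0],
    [0,0,0.005,0,0,0,0],
    [0,0,0.005,0,0,0,0],
    [0,0,0.005,0,0,0,0],
    [0,0,0.005,0,0,0,0]
  ]
}}

```text
t: 28.05
tool_pos: [0.5396, -0.3223, 0.1628]
ee_rot: [2.206, 2.237, 0.0]
wrist_force: [-0.2, -0.8, -3.1]
opening: 0.101
grip_force: 60.0
```

>>> {"name": "apply_moves", "arguments": {
  "series": [
    [0,0,0.0005,0,0,0,0],
    [0,0,0.001,0,0,0,0],
    [0,0,0.0015,0,0,0,0],
    [0,0,0.002,0,0,0,0],
    [0,0,0.002,0,0,0,0],
    [0,0,0.002,0,0,0,0],
    [0,0,0.002,0,0,0,0],
    [0,0,0.002,0,0,0,0],
    [0,0,0.002,0,0,0,0],
    [0,0,0.002,0,0,0,0]
  ]
}}

```text
t: 29.3
tool_pos: [0.5401, -0.3224, 0.1626]
ee_rot: [2.205, 2.236, -0.0]
wrist_force: [-3.0, 1.3, 8.6]
opening: 0.102
grip_force: 61.5
```

Floor contact: +9 N upward at exactly the predicted height. Release and retreat upward.

>>> {"name": "apply_moves", "arguments": {
  "series": [
    [0,0,-0.001,0,0,0,0.05],
    [0,0,-0.001,0,0,0,0.1],
    [0,0,-0.001,0,0,0,0.13],
    [0,0,-0.001,0,0,0,0.16],
    [0,0,-0.001,0,0,0,0.2],
    [0,0,-0.001,0,0,0,0.24],
    [0,0,-0.001,0,0,0,0.3],
    [0,0,-0.001,0,0,0,0.3],
    [0,0,-0.001,0,0,0,0.3],
    [0,0,-0.001,0,0,0,0.3]
  ]
}}

```text
t: 30.55
tool_pos: [0.5396, -0.3223, 0.1618]
ee_rot: [2.206, 2.237, 0.0]
wrist_force: [0.0, -0.1, -0.5]
opening: 0.3
grip_force: 0.0
```

Run:
```python
from station import ctrl
import cv2,numpy as np
s=ctrl.read_state();print(s['t'],s['tool_pos'],s['wrist_force'],s['opening'])
a=ctrl.grab_frame('scene');b=ctrl.grab_frame('top')
A=cv2.resize(a['color'][60:220,90:250],(400,400),interpolation=cv2.INTER_CUBIC);B=cv2.resize(b['color'][150:310,300:460],(400,400),interpolation=cv2.INTER_CUBIC)
cv2.imwrite('pics/s7.png',np.hstack([A,B])[...,::-1])
```

```text
30.55 [ 0.5396017  -0.32231427  0.16176622] [ 0.03809261 -0.0693416  -0.52110441] 0.3000937328213301
```

View pics/s7.png

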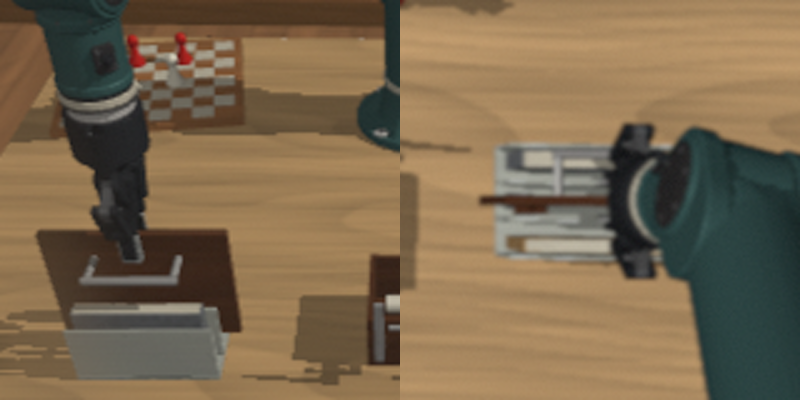

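The lid stands in the middle slot (board at row 201 of the top view), fingers open with no load. Retreating straight up.

>>> {"name": "apply_moves", "arguments": {
  "series": [
    [0,0,-0.005,0,0,0,0.3],
    [0,0,-0.015,0,0,0,0.3],
    [0,0,-0.025,0,0,0,0.3],
    [0,0,-0.035,0,0,0,0.3],
    [0,0,-0.05,0,0,0,0.3],
    [0,0,-0.065,0,0,0,0.3],
    [0,0,-0.08,0,0,0,0.3],
    [0,0,-0.1,0,0,0,0.3],
    [0,0,-0.12,0,0,0,0.3],
    [0,0,-0.12,0,0,0,0.3]
  ]
}}

```text
t: 31.9
tool_pos: [0.5408, -0.3227, 0.284]
ee_rot: [2.203, 2.234, 0.002]
wrist_force: [-1.2, 0.5, -0.0]
opening: 0.299
grip_force: 0.0
```

Run:
```python
from station import ctrl
import cv2
a=ctrl.grab_frame('scene');cv2.imwrite('pics/s8.png',cv2.resize(a['color'][60:290,80:400][...,::-1],(800,575),interpolation=cv2.INTER_CUBIC))
```

```text
(no output)
```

View pics/s8.png

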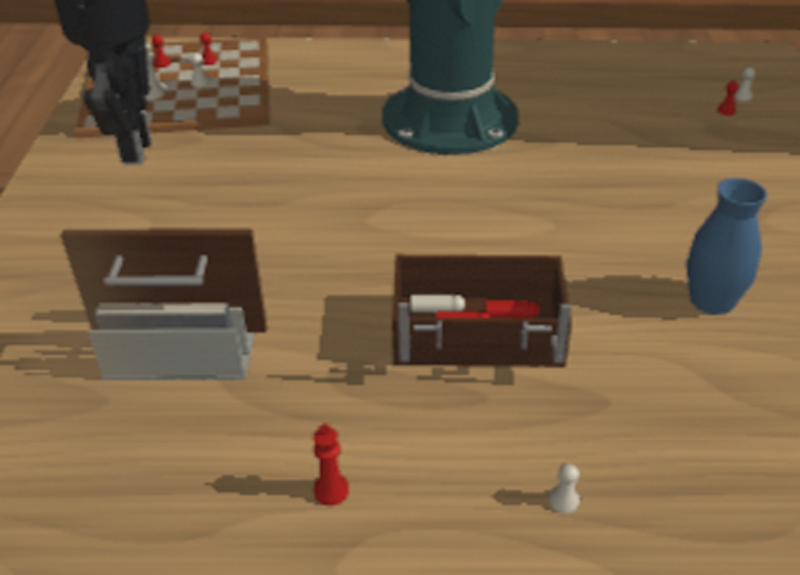

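The lid stands in the slot (165,280), the gripper is clear of it, and the vase (725,245), king (330,465) and pawn (565,488) are undisturbed.

```bash
python3 -c "
from station import ctrl
print(ctrl.finish_job())"
```

```text
the job is handed in; nothing more can be done
None
```

The lid is off the box and standing hook side down on the floor of the organiser's middle slot; the vase, king and pawn were left standing, and I handed the job in at about 32 s (no verdict was returned).

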